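# Flex the door hinges: free to stock, seized to repair

### The arm

A 6-joint arm with a two-finger parallel gripper is mounted at the origin on the work surface. World frame = base frame: x ahead of the robot, y to its left, z up, the work surface at z = 0. Lengths are in m, angles in degrees, forces in N, time in s.
With the tool pointing down it reaches from about 0.4 to 0.825 m from the base axis. Payload 7 kg.
Tool frame: the origin (TCP) lies between the finger pads; the fingertips stand 22 mm ahead of it and the grasp point (between the pads) lies 3 mm ahead of it; z points along the fingers, y is the direction in which the jaws open and shut (so a half turn about z gives the same grasp; the last joint's range is limited). The gripper opens to 88 mm and grips with 3 to 60 N. Pads are 19 mm wide; open, the fingers measure 130 mm over their backs; the gripper's body (78 mm by 193 mm) begins 47 mm behind the grasp point.
Start: joints at [87.783, 20.546, 0.682, 0, -70.136, -16.507], TCP at [0.217, 0.639, 0.249] pointing down, gripper open.
Joint ranges: [-176.03, 176.03], [-82.01, 121.73], [-58.28, 71.71], [-173.87, 95.51], [-174.79, -0.11], [-173.66, 173.66]. Speed limits (degrees/s): [136.94, 136.94, 172.46, 180, 180, 180].

### API

Orientations are given as [roll, pitch, yaw] about the fixed x, y, z axes, in that order (R = Rz(yaw) Ry(pitch) Rx(roll)).
In Python, from plant import telemetry, cams, r gives the robot as it stands.
- The arm moves only by the tool carry_out, never from a script. Its argument "commands" is one flat list of numbers, 5 for each row, row after row: the shift along the world's x, y, z as a fraction of full scale, then the turn about the world's z as a fraction of full scale, then the gripper's target within -1 to 1 (shut at 1, half-way at 0, fully open at -1). In form: [x, y, z, turn, claw, x, y, z, turn, claw, ...]. A call has 1 to 8 rows; each row shifts and turns the commanded pose from where the row before left it; what a row does not reach is not made up. Full scale, the value 1, is 0.04 m for a shift and 4 degrees for a turn. A row lasts 1/10 s, in which the tool goes at most 50 mm and 8.59 degrees, less where a joint would pass 70% of its speed; a pose out of reach is approached as far as the arm can. A call with a number of a shift or a turn outside -1 to 1 is refused whole. A call with a gripper value outside its range is refused whole. The fingers move at their own pace and stop on an object; "grip_force" is the grip in N (left out, the last holds). Time passes only in rows, so rows that do not move let the fingers close. It gives the time, the measured TCP pose, the force and the opening at its end, in the units of the state.
- telemetry.get_state(): the state, without advancing time (a new reading comes with each control period).
- cams.capture(name): name is "side" or "top" or "wrist"; returns a dict with "frame" (384x512x3 uint8, red, green, blue), "camera_matrix" (3x3 intrinsics, pixels), "k1" (the pictures are not rectified: a ray, as slopes to the right and down, at radius r is drawn at 1 + k1 r^2 times it, then the intrinsics apply), "camera_from_world" (4x4, takes a point from world to camera coordinates); the wrist camera has in their place "mount" (4x4, takes a point from camera to tool coordinates, whose origin is the TCP and whose axes are the flange's). Camera axes: x right, y down, z forward; pixel columns grow to the right and rows downward; lengths in m; the calibration is good to about 2 mm. A picture is of the moment at which its call begins: read the wrist's pose just before it. There is no depth.
- r.close_job(): hands the job in, once; it reports no verdict.
The state is a dict: "time_s": time; "joints": joint angles; "qd": joint speeds; "joint_torque": joint torques, N m; "tcp_pos": TCP position; "eef_rot": TCP orientation; "contact_force": force on the tool from outside, world axes, zero at the start; "moment": the same for the moment, N m; "gripper_width": finger opening in m.
Only numpy, scipy, OpenCV 4.12 (cv2) and the standard library are available. Lean on these libraries where they do the work, as an engineer would, in place of code of your own. Each camera call takes 0.05 s, during which the arm holds its last target. There are 200 camera calls.

### The job

Check the three used door hinges lying on the battens: try each one by pressing its raised leaf down, without forcing any that is stuck. Lay every hinge that moves freely, folded fully shut, in the green stock tray, and any seized one, left at the angle it is stuck at, in the red repair tray, all lying flat on the lower leaf. Set them down rather than dropping them, and leave the other things on the bench where they are.

Things in the scene. Friction and masses are not known exactly. Their poses are not given: they have to be found in the camera images.
- hinge_a: Worn steel door hinge, 120 x 56 mm, 0.4 to 0.5 kg; the three look alike, free or seized. Starts lying on the battens. Origin: underside, centre of the outline. x along the barrel; y across, from barrel to free edge; z up. Lower leaf: z 0 to 3.5 mm, free edge at y = +28. Barrel 15 mm across, axis at y = -20.5, z = 7.5. Upper leaf: equal, hinged on the barrel, leaning part open over the lower; folded shut the hinge is 15 mm thick.
- hinge_a_leaf (a joint): angle (rad) of the upper leaf of hinge_a from the lower: 0 folded shut (a hard stop), growing as it opens; starts between 0.4 and 0.7. A free hinge stays where it is left and folds under some 4 N pressed down on the middle of its leaf (rubber fingertips can catch on the leaf's very edge and bind); a seized one does not give at all: do not press harder than about 25 N.
- hinge_a_edge (a point): middle of the free edge of the upper leaf of hinge_a, on its outer (upper) face, 48.5 mm from the hinge line
- hinge_b: Worn steel door hinge, 120 x 56 mm, 0.4 to 0.5 kg; the three look alike, free or seized. Starts lying on the battens. Origin: underside, centre of the outline. x along the barrel; y across, from barrel to free edge; z up. Lower leaf: z 0 to 3.5 mm, free edge at y = +28. Barrel 15 mm across, axis at y = -20.5, z = 7.5. Upper leaf: equal, hinged on the barrel, leaning part open over the lower; folded shut the hinge is 15 mm thick.
- hinge_b_leaf (a joint): angle (rad) of the upper leaf of hinge_b from the lower: 0 folded shut (a hard stop), growing as it opens; starts between 0.4 and 0.7. A free hinge stays where it is left and folds under some 4 N pressed down on the middle of its leaf (rubber fingertips can catch on the leaf's very edge and bind); a seized one does not give at all: do not press harder than about 25 N.
- hinge_b_edge (a point): middle of the free edge of the upper leaf of hinge_b, on its outer (upper) face, 48.5 mm from the hinge line
- hinge_c: Worn steel door hinge, 120 x 56 mm, 0.4 to 0.5 kg; the three look alike, free or seized. Starts lying on the battens. Origin: underside, centre of the outline. x along the barrel; y across, from barrel to free edge; z up. Lower leaf: z 0 to 3.5 mm, free edge at y = +28. Barrel 15 mm across, axis at y = -20.5, z = 7.5. Upper leaf: equal, hinged on the barrel, leaning part open over the lower; folded shut the hinge is 15 mm thick.
- hinge_c_leaf (a joint): angle (rad) of the upper leaf of hinge_c from the lower: 0 folded shut (a hard stop), growing as it opens; starts between 0.4 and 0.7. A free hinge stays where it is left and folds under some 4 N pressed down on the middle of its leaf (rubber fingertips can catch on the leaf's very edge and bind); a seized one does not give at all: do not press harder than about 25 N.
- hinge_c_edge (a point): middle of the free edge of the upper leaf of hinge_c, on its outer (upper) face, 48.5 mm from the hinge line
- board: Sorting board, fixed: plywood strip 124 x 400 x 9 mm carrying two pine battens, 18 mm wide and 20 mm high, along its whole length (y). Origin: centre of its underside. Batten centre lines at x = -46 and +46 mm; their tops, on which the hinges lie, at z = 29 mm. Between them, under each hinge's middle, there is 20 mm of room for fingertips.
- stock_tray: Green plastic tray, fixed (stock, for free hinges): outside 162 (x) x 244 (y) x 45 mm (z), walls 6 mm, floor 6 mm thick, inside 150 x 232 mm. Two hinges fit side by side along y. Origin: centre of its underside.
- repair_tray: Red plastic tray, fixed (repair, for seized hinges): outside 162 (x) x 244 (y) x 45 mm (z), walls 6 mm, floor 6 mm thick, inside 150 x 232 mm. Two hinges fit side by side along y. Origin: centre of its underside.
- sander: Bystander, to be left alone: random-orbit sander standing on its yellow pad (125 mm across, 130 mm tall). Origin: centre of its underside.
- glue: Bystander, to be left alone: white glue bottle, orange cap, 68 mm across, 190 mm tall. Origin: centre of its underside.
- hammer: Bystander, to be left alone: hammer, wooden handle, 260 mm long. Origin: centre of its underside.
- screwdriver: Bystander, to be left alone: orange-handled screwdriver, 200 mm long. Origin: centre of its underside.
- sanding_block: Bystander, to be left alone: cork sanding block, 115 x 66 x 33 mm. Origin: centre of its underside.
- tape_measure: Bystander, to be left alone: yellow tape measure, 75 x 40 x 73 mm. Origin: centre of its underside.
- lock_case: Bystander, to be left alone: steel door lock case with brass fore-end, 235 x 100 x 20 mm. Origin: centre of its underside.
Not all that is in view belongs to the job. Leave any blue or orange look-alike of the hinge_b alone.

How it is judged (in metres and radians):
At the end, for the whole second after the job is handed in: Free hinges are in the green tray, folded to under 0.15 rad; seized ones in the red tray, leaf above 0.30 rad. In the tray: origin within 70 mm (x) and 110 mm (y) of the tray's centre, under 30 mm above its underside. All lower leaf down, tilted under 0.25 rad, at rest (((x of hinge_a in the frame of repair_tray between -0.07 and 0.07 m and y of hinge_a in the frame of repair_tray between -0.11 and 0.11 m and z of hinge_a in the frame of repair_tray below 0.03 m and angle between each of hinge_a, hinge_b, hinge_c's own z axis and vertical below 0.25 rad and linear speed of each of hinge_a, hinge_b, hinge_c below 0.03 m/s and value of joint hinge_a_leaf above 0.3 rad and x of hinge_b in the frame of stock_tray between -0.07 and 0.07 m and y of hinge_b in the frame of stock_tray between -0.11 and 0.11 m and z of each of hinge_b, hinge_c in the frame of stock_tray below 0.03 m and value of joint each of hinge_b_leaf, hinge_c_leaf below 0.15 rad and x of hinge_c in the frame of stock_tray between -0.07 and 0.07 m and y of hinge_c in the frame of stock_tray between -0.11 and 0.11 m) or (x of hinge_a in the frame of stock_tray between -0.07 and 0.07 m and y of hinge_a in the frame of stock_tray between -0.11 and 0.11 m and z of each of hinge_a, hinge_c in the frame of stock_tray below 0.03 m and angle between each of hinge_a, hinge_b, hinge_c's own z axis and vertical below 0.25 rad and linear speed of each of hinge_a, hinge_b, hinge_c below 0.03 m/s and value of joint each of hinge_a_leaf, hinge_c_leaf below 0.15 rad and x of hinge_b in the frame of repair_tray between -0.07 and 0.07 m and y of hinge_b in the frame of repair_tray between -0.11 and 0.11 m and z of hinge_b in the frame of repair_tray below 0.03 m and value of joint hinge_b_leaf above 0.3 rad and x of hinge_c in the frame of stock_tray between -0.07 and 0.07 m and y of hinge_c in the frame of stock_tray between -0.11 and 0.11 m) or (x of hinge_a in the frame of stock_tray between -0.07 and 0.07 m and y of hinge_a in the frame of stock_tray between -0.11 and 0.11 m and z of each of hinge_a, hinge_b in the frame of stock_tray below 0.03 m and angle between each of hinge_a, hinge_b, hinge_c's own z axis and vertical below 0.25 rad and linear speed of each of hinge_a, hinge_b, hinge_c below 0.03 m/s and value of joint each of hinge_a_leaf, hinge_b_leaf below 0.15 rad and x of hinge_b in the frame of stock_tray between -0.07 and 0.07 m and y of hinge_b in the frame of stock_tray between -0.11 and 0.11 m and x of hinge_c in the frame of repair_tray between -0.07 and 0.07 m and y of hinge_c in the frame of repair_tray between -0.11 and 0.11 m and z of hinge_c in the frame of repair_tray below 0.03 m and value of joint hinge_c_leaf above 0.3 rad))); the robot touches nothing.
It fails at once if a hinge is dropped or thrown: unheld and faster than 0.8 m/s (a fall of about 3 cm) ((contact force between the fingers and hinge_a below 0.05 N and linear speed of hinge_a above 0.8 m/s) or (contact force between the fingers and hinge_b below 0.05 N and linear speed of hinge_b above 0.8 m/s) or (contact force between the fingers and hinge_c below 0.05 N and linear speed of hinge_c above 0.8 m/s)).
It fails at once if a hinge is forced: pressed on the battens with more than 80 N (contact force between any of hinge_a, hinge_b, hinge_c and board above 80 N).
It fails at once if a bystander is shifted by more than 30 mm (distance of any of sander, glue, hammer, screwdriver, sanding_block, tape_measure, lock_case from where it was at the start of the episode above 0.03 m).
It also fails if it takes over 72 s, if anything falls off the work surface, if the arm or the gripper's body presses on something with over 40 N, if the wrist force passes 120 N, or if a joint passes its speed limit or range.

## Working session

There is one attempt and no reset: what is moved stays moved. The work goes in short steps, Python scripts to look and compute and a tool call to move; the robot and the scene stay as the last step left them, time stands still between calls to the robot, and variables do not carry over. Pictures are saved under pics/ and viewed, about 8 in all and at most 12, crops included, and the job is handed in when it is done.

Besides the shell and the picture viewer there is one more tool, called after ">>>" as name(argument=value, ...) on one line, values as JSON. carry_out: Moves the arm, as the interface text tells. Shift numbers are shares of 0.04 m and turn numbers shares of 4 degrees, none past 1 either way. Its arguments: {"type":"object","properties":{"commands":{"type":"array"},"grip_force":{"type":"number"}},"required":["commands"]}

```bash
mkdir -p pics; ls
cat > h.py <<'E'
import numpy as np, cv2, json
from plant import telemetry, cams, r
def snap(n,fn=None):
    s=telemetry.get_state(); c=cams.capture(n)
    if fn: cv2.imwrite('pics/'+fn,cv2.cvtColor(c['frame'],cv2.COLOR_RGB2BGR))
    return s,c
E
python3 - <<'E'
from h import *
import pickle
s,c=snap('top','top1.png'); print(s); print({k:v for k,v in c.items() if k!='frame'})
s,d=snap('side','side1.png'); print({k:v for k,v in d.items() if k!='frame'})
s,w=snap('wrist','wrist1.png'); print({k:v for k,v in w.items() if k!='frame'})
pickle.dump((s,c,d,w),open('s1.pkl','wb'))
a=np.vstack([c['frame'],d['frame']])
E
```

```text
pics
{'time_s': 0.0, 'joints': array([ 8.77837566e+01,  2.05915726e+01,  6.34619917e-01, -2.07112656e-02,
       -7.01369028e+01, -1.65076764e+01]), 'qd': array([ 0.02527856, -0.05944595,  0.05233986, -0.07200058,  0.00108956,
       -0.00700385]), 'joint_torque': array([-2.03026202e-04, -5.82722497e+01,  2.93059462e+01,  6.99705586e+00,
        7.01544690e-03, -1.81405326e-04]), 'tcp_pos': array([0.21654566, 0.63884253, 0.24762568]), 'eef_rot': array([ 1.79904480e+02, -8.00368631e-03, -1.87309662e+01]), 'contact_force': array([ 0.2871845 , -0.69705682, -1.06895134]), 'moment': array([ 0.05160288, -0.00965207,  0.05880873]), 'gripper_width': 0.08741352914854139}
{'camera_matrix': array([[378.05914683,   0.        , 251.12388339],
       [  0.        , 378.05914683, 190.03744328],
       [  0.        ,   0.        ,   1.        ]]), 'k1': -0.05477185023046725, 'camera_from_world': array([[ 0.02575493, -0.99962425,  0.00938319, -0.00583996],
       [-0.9935877 , -0.02663085, -0.10988305,  0.47145263],
       [ 0.11009164, -0.00649299, -0.99390023,  1.2998431 ],
       [ 0.        ,  0.
[... 358 characters left out ...]
.80747851,  0.12703456],
       [ 0.22284263,  0.7762905 , -0.58967298,  1.31837208],
       [ 0.        ,  0.        ,  0.        ,  1.        ]])}
{'camera_matrix': array([[305.9726147 ,   0.        , 256.42798237],
       [  0.        , 305.9726147 , 187.75899633],
       [  0.        ,   0.        ,   1.        ]]), 'k1': 0.007372161144859388, 'mount': array([[-1.95778038e-04, -9.65179771e-01, -2.61587407e-01,
         7.00817011e-02],
       [ 9.99999907e-01, -8.84384666e-05, -4.22111302e-04,
        -2.02204773e-05],
       [ 3.84278900e-04, -2.61587466e-01,  9.65179698e-01,
        -1.36303220e-01],
       [ 0.00000000e+00,  0.00000000e+00,  0.00000000e+00,
         1.00000000e+00]])}
```

View pics/top1.png

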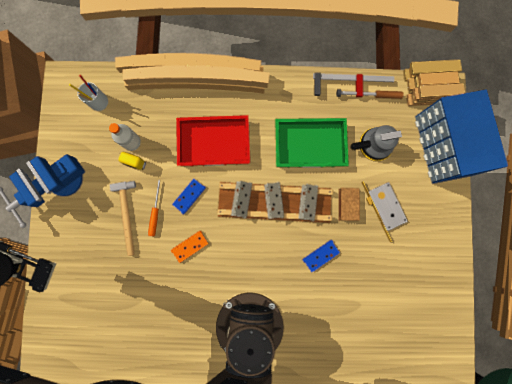

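View pics/side1.png

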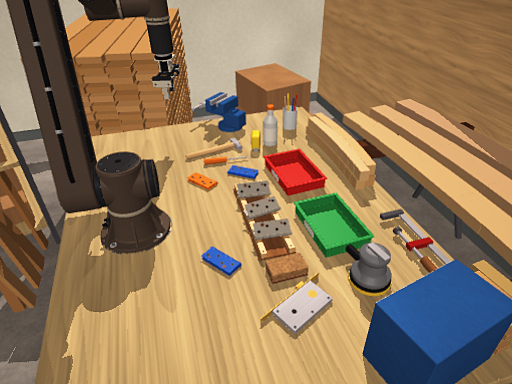

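The pictures show three grey hinges on the board at top-view pixels (241,199), (274,200) and (308,201). The look-alikes are blue at (190,196), blue at (322,256) and orange at (191,247). The lock case at (387,206) is also grey. I choose the three grey ones on the battens. Next I measure the trays, the board and the sander, and move for a close look.

```bash
cat >> h.py <<'E'
def rays(px,c,s=None):
    px=np.asarray(px,float).reshape(-1,1,2)
    u=cv2.undistortPoints(px,c['camera_matrix'],np.array([c['k1'],0,0,0,0.])).reshape(-1,2)
    d=np.c_[u,np.ones(len(u))]
    if 'mount' in c:
        from scipy.spatial.transform import Rotation as R
        T=np.eye(4);T[:3,:3]=R.from_euler('xyz',s['eef_rot'],degrees=True).as_matrix();T[:3,3]=s['tcp_pos'];W=T@c['mount']
    else: W=np.linalg.inv(c['camera_from_world'])
    return W[:3,3],d@W[:3,:3].T
def plane(px,z,c,s=None):
    o,d=rays(px,c,s); return o+d*((z-o[2])/d[:,2])[:,None]
def blob(mask,k=1):
    cs,_=cv2.findContours(mask.astype(np.uint8),cv2.RETR_EXTERNAL,cv2.CHAIN_APPROX_NONE)
    return sorted(cs,key=cv2.contourArea)[::-1][:k]
def rect(c,s,cnt,z):
    p=plane(cnt.reshape(-1,2),z,c,s)[:,:2].astype(np.float32)
    return cv2.minAreaRect(p)
E
python3 - <<'E'
from h import *
import pickle
s,c,d,w=pickle.load(open('s1.pkl','rb'))
for nm,cam in (('top',c),('side',d)):
    f=cam['frame'].astype(int); R,G,B=f[...,0],f[...,1],f[...,2]
    g=(G>R+50)&(G>B+40); rd=(R>G+90)&(R>B+90)&(G<60)
    for m,n in((g,'green'),(rd,'red')):
        print(nm,n,rect(cam,s,blob(m)[0],0.045))
print('hinge px',plane([[241,199],[274,200],[308,201]],0.035,c).round(3))
print('board ends',plane([[219,200],[331,203],[275,184],[275,222]],0.029,c).round(3))
print('sander top/near', plane([[352,147]],0.12,c).round(3),plane([[365,152],[400,140]],0.06,c).round(3))
print('block',plane([[341,205],[360,205]],.033,c).round(3))
cr=f=c['frame'][170:235,205:375]; cv2.imwrite('pics/crop.png',cv2.resize(cr,None,fx=4.5,fy=4.5,interpolation=cv2.INTER_CUBIC)[...,::-1])
E
```

```text
top green ((0.6452303528785706, -0.20067526400089264), (0.17309461534023285, 0.25345680117607117), 2.237311601638794)
top red ((0.6421905159950256, 0.1462680697441101), (0.1728402078151703, 0.2523854374885559), 3.5224528312683105)
side green ((0.640140175819397, -0.21482159197330475), (0.1885562688112259, 0.2843846380710602), 2.329587936401367)
side red ((0.6373811364173889, 0.12275171279907227), (0.18860089778900146, 0.2992011606693268), 3.2618844509124756)
hinge px [[ 0.438  0.041  0.035]
 [ 0.438 -0.074  0.035]
 [ 0.437 -0.192  0.035]]
board ends [[ 0.433  0.118  0.029]
 [ 0.433 -0.274  0.029]
 [ 0.495 -0.077  0.029]
 [ 0.362 -0.079  0.029]]
sander top/near [[ 0.614 -0.324  0.12 ]] [[ 0.612 -0.386  0.06 ]
 [ 0.659 -0.512  0.06 ]]
block [[ 0.427 -0.309  0.033]
 [ 0.428 -0.376  0.033]]
```

View pics/crop.png

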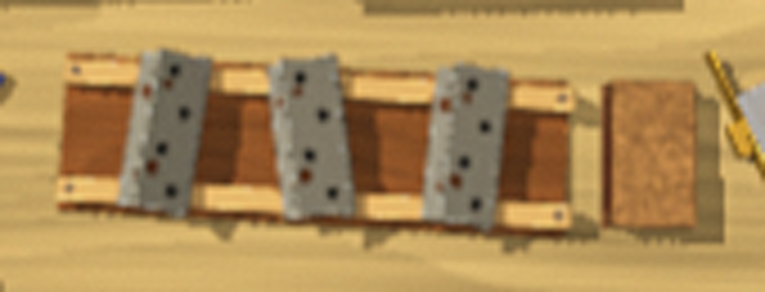

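The crop shows the three grey hinges with barrels on their left (+y side, judging by the lean). They are tilted slightly in differing directions on the battens, with no blue or orange among them. I move over them for a close look.

>>> carry_out(commands=[0.5, -0.9, 0, 0.5, -1, 0.5, -0.9, 0, 0.5, -1, 0.5, -0.9, 0, 0.5, -1, 0.5, -0.9, 0, 0.5, -1, 0.5, -0.9, 0, 0.5, -1, 0.5, -0.9, 0, 0.5, -1, 0.5, -0.9, 0, 0.5, -1, 0.5, -0.9, 0, 0.5, -1], grip_force=30)

```text
time_s: 0.95
tcp_pos: [0.3771, 0.3496, 0.2485]
eef_rot: [-180.0, 0.0, -2.6]
contact_force: [0.9, 0.9, 0.8]
gripper_width: 0.0877
```

>>> carry_out(commands=[0.2, -0.9, -0.2, 0.4, -1, 0.2, -0.9, -0.2, 0.3, -1, 0.2, -0.9, -0.2, 0, -1, 0.2, -0.9, -0.2, 0, -1, 0.2, -0.9, -0.2, 0, -1, 0.2, -0.9, -0.2, 0, -1, 0.2, -0.9, -0.2, 0, -1, 0, -0.9, -0.2, 0, -1])

```text
time_s: 1.75
tcp_pos: [0.4331, 0.0619, 0.1843]
eef_rot: [-180.0, -0.0, 0.1]
contact_force: [1.2, 0.6, -0.4]
gripper_width: 0.0874
```

>>> carry_out(commands=[0, -0.8, 0, 0, 1, 0, -0.8, 0, 0, 1, 0, -0.8, 0, 0, 1, 0, -0.8, 0, 0, 1, 0, -0.2, 0, 0, 1, 0, 0, 0, 0, 1, 0, 0, 0, 0, 1])

```text
time_s: 2.45
tcp_pos: [0.4327, -0.0725, 0.1845]
eef_rot: [-180.0, -0.0, 0.0]
contact_force: [0.7, 0.2, 0.8]
gripper_width: 0.0375
```

Run:
```python
from h import *
import pickle
s,w=snap('wrist'); pickle.dump((s,w),open('w2.pkl','wb')); print(s['tcp_pos'],s['contact_force'])
cv2.imwrite('pics/w2.png',cv2.resize(w['frame'],(800,600),interpolation=cv2.INTER_CUBIC)[...,::-1])
```

```text
[ 0.43269041 -0.07251539  0.18452015] [0.65816907 0.16791246 0.76500088]
```

View pics/w2.png

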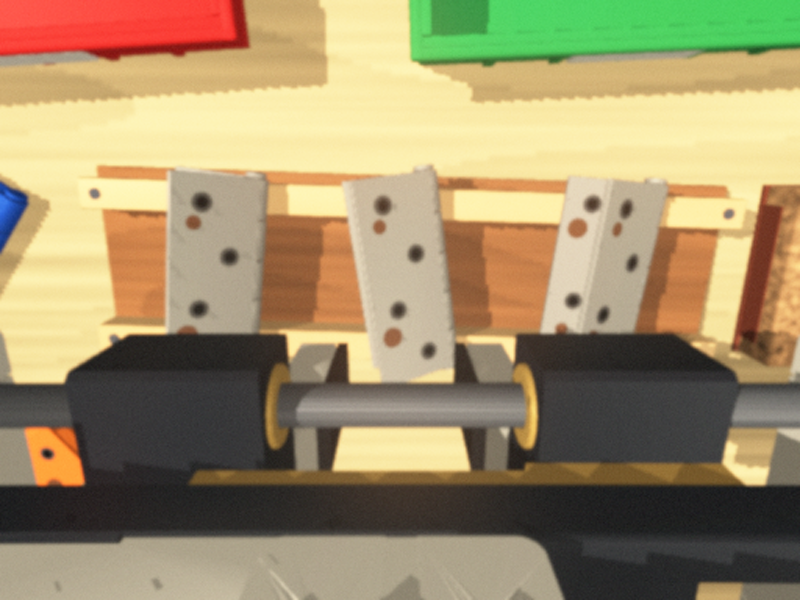

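The wrist view (800 px scale) shows the barrels on the right (−y) side of each hinge, with pin ends at (260,175), (425,168) and (655,180). Hinge C's raised leaf edge is the line at x≈605. I cast the barrel edges.

Run:
```python
from h import *
import pickle
s,w=pickle.load(open('w2.pkl','rb'))
P={'A':[[266,178],[262,330],[168,172],[167,325]],'B':[[434,172],[455,362],[344,184],[373,362]],'C':[[666,186],[636,330],[569,180],[543,330],[610,182],[590,330]]}
for k,v in P.items():
    v=np.array(v)*0.64
    for z in(.029,.0365,.044,.065): print(k,z,(plane(v,z,w,s)[:,:2]*1000).round(0).tolist())
s,c,d,_=pickle.load(open('s1.pkl','rb'))
# top crop px -> full
Q={'A':[[146,52],[121,207],[212,57],[186,215]],'B':[[270,65],[290,218],[338,55],[354,214]],'C':[[440,68],[425,220],[508,72],[495,228]]}
for k,v in Q.items():
    v=np.array(v)/4.5+[205,170]
    for z in(.029,.0365,.06): print('top',k,z,(plane(v,z,c)[:,:2]*1000).round(0).tolist())
for q in ([[66,82],[570,105],[60,185],[568,217]],): print((plane(np.array(q)/4.5+[205,170],.029,c)*1000).round(0).tolist())
```

```text
A 0.029 [[495.0, 8.0], [399.0, 17.0], [498.0, 65.0], [403.0, 78.0]]
A 0.0365 [[495.0, 6.0], [402.0, 15.0], [498.0, 62.0], [405.0, 74.0]]
A 0.044 [[495.0, 4.0], [405.0, 13.0], [498.0, 58.0], [408.0, 70.0]]
A 0.065 [[496.0, -2.0], [412.0, 6.0], [499.0, 48.0], [415.0, 59.0]]
B 0.029 [[498.0, -92.0], [377.0, -108.0], [491.0, -39.0], [377.0, -54.0]]
B 0.0365 [[498.0, -91.0], [380.0, -107.0], [491.0, -39.0], [380.0, -55.0]]
B 0.044 [[498.0, -91.0], [383.0, -106.0], [492.0, -40.0], [383.0, -55.0]]
B 0.065 [[499.0, -90.0], [393.0, -104.0], [493.0, -43.0], [392.0, -56.0]]
C 0.029 [[490.0, -230.0], [399.0, -224.0], [494.0, -172.0], [399.0, -164.0], [492.0, -197.0], [399.0, -194.0]]
C 0.0365 [[490.0, -226.0], [402.0, -220.0], [494.0, -170.0], [402.0, -162.0], [493.0, -193.0], [402.0, -191.0]]
C 0.044 [[491.0, -222.0], [405.0, -216.0], [494.0, -167.0], [405.0, -159.0], [493.0, -190.0], [405.0, -188.0]]
C 0.065 [[492.0, -211.0], [412.0, -205.0], [495.0, -160.0], [412.0, -153.0], [494.0, -181.0], [412.0, -179.0]]
top A 0.029 [[500.0, 55.0], [379.0, 71.0], [497.0, 4.0], [374.0, 21.0]]
top A 0.0365 [[499.0, 55.0], [378.0, 71.0], [496.0, 4.0], [374.0, 21.0]]
top A 0.06 [[496.0, 54.0], [377.0, 70.0], [493.0, 4.0], [373.0, 21.0]]
top B 0.029 [[492.0, -42.0], [374.0, -60.0], [501.0, -94.0], [378.0, -109.0]]
top B 0.0365 [[491.0, -41.0], [373.0, -59.0], [500.0, -94.0], [378.0, -108.0]]
top B 0.06 [[488.0, -40.0], [372.0, -58.0], [497.0, -92.0], [377.0, -106.0]]
top C 0.029 [[493.0, -174.0], [375.0, -164.0], [492.0, -228.0], [370.0, -218.0]]
top C 0.0365 [[492.0, -173.0], [374.0, -163.0], [491.0, -226.0], [370.0, -217.0]]
top C 0.06 [[489.0, -170.0], [374.0, -160.0], [488.0, -222.0], [369.0, -213.0]]
[[475.0, 117.0, 29.0], [467.0, -276.0, 29.0], [394.0, 119.0, 29.0], [380.0, -275.0, 29.0]]
```

>>> carry_out(commands=[0, 0.345, 0, -1, 1, 0, 0.345, 0, -1, 1, 0, 0.345, 0, -1, 1, 0, 0.345, 0, -1, 1, 0, 0.345, 0, -1, 1, 0, 0.345, 0, -1, 1, 0, 0.345, 0, -1, 1, 0, 0.345, 0, -1, 1])

```text
time_s: 3.3
tcp_pos: [0.4326, 0.0393, 0.1847]
eef_rot: [-180.0, -0.0, -32.0]
contact_force: [0.4, -0.7, 0.2]
gripper_width: 0.0006
```

>>> carry_out(commands=[0, 0, 0, -1, 1, 0, 0, 0, -1, 1, 0, 0, 0, -1, 1, 0, 0, 0, -1, 1, 0, 0, 0, -1, 1, 0, 0, 0, -1, 1, 0, 0, 0, -1, 1, 0, 0, 0, -1, 1])

```text
time_s: 4.1
tcp_pos: [0.4326, 0.0387, 0.1846]
eef_rot: [-180.0, 0.0, -64.0]
contact_force: [0.4, -0.2, 0.1]
gripper_width: 0.0005
```

>>> carry_out(commands=[0, 0, -0.25, -1, 1, 0, 0, -0.25, -1, 1, 0, 0, -0.25, -1, 1, 0, 0, -0.25, -1, 1, 0, 0, -0.25, -1, 1, 0, 0, -0.25, -1, 1, 0, 0, -0.25, -1, 1, 0, 0, -0.25, -1, 1])

```text
time_s: 4.9
tcp_pos: [0.4327, 0.0388, 0.1043]
eef_rot: [-180.0, 0.0, -96.0]
contact_force: [0.1, -0.9, -0.9]
gripper_width: 0.0007
```

>>> carry_out(commands=[0.05, 0, -0.1, 0, 1, 0, 0, 0, 0, 1, 0, 0, 0, 0, 1])

```text
time_s: 5.2
tcp_pos: [0.4349, 0.0382, 0.1009]
eef_rot: [-180.0, 0.0, -95.8]
contact_force: [-0.4, 0.0, 0.1]
gripper_width: 0.0005
```

Run:
```python
from h import *
s,w=snap('wrist'); print(s['tcp_pos'],s['eef_rot'],s['contact_force'],s['gripper_width'])
cv2.imwrite('pics/w3.png',w['frame'][...,::-1])
```

```text
[0.43493568 0.03815322 0.10086059] [-1.79983676e+02  3.48212656e-03 -9.57869068e+01] [-0.36675035  0.04133463  0.06346372] 0.0005085685268658372
```

View pics/w3.png

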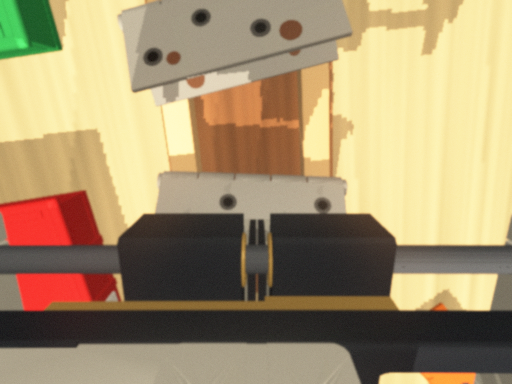

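The wrist view shows hinge A directly below, with its barrel edge at row ≈178 and aligned. Hinge B's raised leaf is above it. I press A in small steps.

>>> carry_out(commands=[0, 0, -0.1, 0, 1, 0, 0, -0.1, 0, 1, 0, 0, 0, 0, 1])

```text
time_s: 5.55
tcp_pos: [0.4343, 0.0374, 0.0921]
eef_rot: [180.0, -0.0, -95.9]
contact_force: [0.5, -0.7, -0.2]
gripper_width: 0.0003
```

Run:
```python
from h import *
s,w=snap('wrist')
for z in (.0365,.044): print(plane([[160,176],[345,180]],z,w,s).round(4).tolist())
```

```text
[[0.4931, 0.0052, 0.0365], [0.3749, 0.0202, 0.0365]]
[[0.4905, 0.0038, 0.044], [0.377, 0.0182, 0.044]]
```

>>> carry_out(commands=[0, 0, -0.05, 0, 1, 0, 0, -0.05, 0, 1, 0, 0, 0, 0, 1])

```text
time_s: 5.9
tcp_pos: [0.4349, 0.0377, 0.0886]
eef_rot: [-180.0, 0.0, -95.9]
contact_force: [-0.2, -0.5, 1.3]
gripper_width: 0.0004
```

>>> carry_out(commands=[0, 0, -0.05, 0, 1, 0, 0, 0, 0, 1])

```text
time_s: 6.1
tcp_pos: [0.435, 0.0378, 0.0866]
eef_rot: [-180.0, 0.0, -95.9]
contact_force: [1.3, 0.5, 2.0]
gripper_width: 0.0002
```

>>> carry_out(commands=[0, 0, -0.04, 0, 1, 0, 0, 0, 0, 1])

```text
time_s: 6.3
tcp_pos: [0.4349, 0.0377, 0.0849]
eef_rot: [-180.0, 0.0, -95.9]
contact_force: [1.6, -0.2, 2.7]
gripper_width: 0.0008
```

>>> carry_out(commands=[0, 0, -0.04, 0, 1, 0, 0, 0, 0, 1])

```text
time_s: 6.5
tcp_pos: [0.4348, 0.0377, 0.0833]
eef_rot: [-180.0, 0.0, -95.9]
contact_force: [0.9, -0.9, 2.8]
gripper_width: 0.0005
```

>>> carry_out(commands=[0, 0, -0.05, 0, 1, 0, 0, 0, 0, 1])

```text
time_s: 6.7
tcp_pos: [0.4347, 0.0377, 0.0812]
eef_rot: [180.0, -0.0, -95.9]
contact_force: [0.3, 0.3, 1.6]
gripper_width: 0.0004
```

>>> carry_out(commands=[0, 0, -0.05, 0, 1, 0, 0, 0, 0, 1])

```text
time_s: 6.9
tcp_pos: [0.4347, 0.0377, 0.0792]
eef_rot: [180.0, -0.0, -95.9]
contact_force: [0.1, 0.9, 2.6]
gripper_width: 0.0003
```

>>> carry_out(commands=[0, 0, -0.05, 0, 1, 0, 0, -0.05, 0, 1, 0, 0, -0.05, 0, 1, 0, 0, -0.05, 0, 1, 0, 0, -0.05, 0, 1, 0, 0, 0, 0, 1])

```text
time_s: 7.5
tcp_pos: [0.4346, 0.0376, 0.069]
eef_rot: [180.0, -0.0, -95.9]
contact_force: [0.3, 1.1, 1.3]
gripper_width: 0.0007
```

>>> carry_out(commands=[0, 0, -0.05, 0, 1, 0, 0, 0, 0, 1])

```text
time_s: 7.7
tcp_pos: [0.4346, 0.0376, 0.0671]
eef_rot: [180.0, -0.0, -95.9]
contact_force: [0.7, 1.2, 1.4]
gripper_width: 0.0003
```

>>> carry_out(commands=[0, 0, -0.04, 0, 1, 0, 0, 0, 0, 1])

```text
time_s: 7.9
tcp_pos: [0.4348, 0.0378, 0.0662]
eef_rot: [-180.0, 0.0, -95.9]
contact_force: [-2.0, 2.3, 10.7]
gripper_width: 0.0005
```

>>> carry_out(commands=[0, 0, -0.03, 0, 1, 0, 0, 0, 0, 1])

```text
time_s: 8.1
tcp_pos: [0.4348, 0.0377, 0.066]
eef_rot: [-180.0, -0.0, -95.9]
contact_force: [-8.5, 4.2, 28.5]
gripper_width: 0.0004
```

Hinge A folded smoothly at about 3 N and met its stop at the shut height, so it is free. The last step reached 28 N, so I will use steps of 1 mm or less from here. B is next.

>>> carry_out(commands=[0, 0, 0.5, 0, 1, 0, 0, 0.5, 0, 1, 0, -0.6, 0, 0.7, 1, 0, -0.6, 0, 0.7, 1, 0, -0.6, 0, 0.7, 1, 0, -0.6, 0, 0.7, 1, 0, -0.42, 0, 0.7, 1, 0, 0, 0, 0, 1])

```text
time_s: 8.9
tcp_pos: [0.4333, -0.0769, 0.1038]
eef_rot: [179.9, -0.0, -82.0]
contact_force: [-0.2, -0.9, 0.1]
gripper_width: 0.0007
```

>>> carry_out(commands=[0, 0, -0.1, 0, 1, 0, 0, -0.1, 0, 1, 0, 0, -0.1, 0, 1, 0, 0, 0, 0, 1])

```text
time_s: 9.3
tcp_pos: [0.4342, -0.0748, 0.0918]
eef_rot: [179.9, -0.0, -81.9]
contact_force: [0.4, 0.4, -0.4]
gripper_width: 0.0004
```

>>> carry_out(commands=[0, 0, -0.04, 0, 1, 0, 0, 0, 0, 1])

```text
time_s: 9.5
tcp_pos: [0.4347, -0.0749, 0.0908]
eef_rot: [180.0, -0.0, -81.9]
contact_force: [-0.1, 0.1, 0.3]
gripper_width: 0.0005
```

>>> carry_out(commands=[0, 0, -0.04, 0, 1, 0, 0, 0, 0, 1])

```text
time_s: 9.7
tcp_pos: [0.4346, -0.0751, 0.0893]
eef_rot: [180.0, 0.0, -81.9]
contact_force: [0.6, 0.7, -0.5]
gripper_width: 0.0004
```

Run:
```python
from h import *
s,w=snap('wrist'); print(s['contact_force'],s['tcp_pos'])
sc,c=snap('side')
cv2.imwrite('pics/s4.png',np.hstack([cv2.resize(c['frame'][160:270,220:320],(400,440),interpolation=cv2.INTER_CUBIC),cv2.resize(w['frame'],(400,440))[:,:]])[...,::-1])
```

```text
[ 0.62228697  0.67469849 -0.52152028] [ 0.43463816 -0.07511426  0.0892797 ]
```

View pics/s4.png

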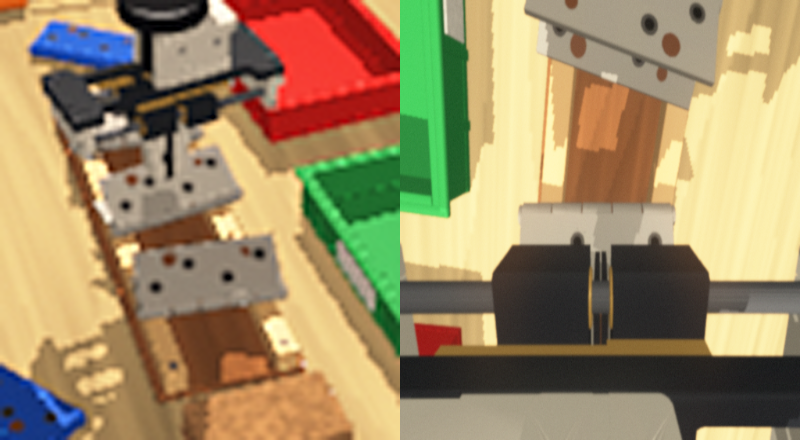

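The view shows the closed fingertips over the middle of B's raised leaf, just above it. I continue down.

>>> carry_out(commands=[0, 0, -0.04, 0, 1, 0, 0, 0, 0, 1])

```text
time_s: 10.0
tcp_pos: [0.4346, -0.0752, 0.0876]
eef_rot: [180.0, 0.0, -81.9]
contact_force: [-0.4, -1.0, -0.9]
gripper_width: 0.0003
```

>>> carry_out(commands=[0, 0, -0.04, 0, 1, 0, 0, 0, 0, 1])

```text
time_s: 10.2
tcp_pos: [0.4346, -0.0752, 0.086]
eef_rot: [180.0, -0.0, -81.9]
contact_force: [0.2, 0.7, -0.2]
gripper_width: 0.0004
```

>>> carry_out(commands=[0, 0, -0.04, 0, 1, 0, 0, 0, 0, 1])

```text
time_s: 10.4
tcp_pos: [0.4346, -0.0752, 0.0844]
eef_rot: [180.0, 0.0, -81.9]
contact_force: [0.3, -0.3, -0.4]
gripper_width: 0.0003
```

>>> carry_out(commands=[0, 0, -0.04, 0, 1, 0, 0, 0, 0, 1])

```text
time_s: 10.6
tcp_pos: [0.4346, -0.0752, 0.0828]
eef_rot: [180.0, -0.0, -81.9]
contact_force: [0.5, -0.3, -1.5]
gripper_width: 0.0002
```

>>> carry_out(commands=[0, 0, -0.04, 0, 1, 0, 0, 0, 0, 1])

```text
time_s: 10.8
tcp_pos: [0.4349, -0.0751, 0.0814]
eef_rot: [-180.0, 0.0, -81.9]
contact_force: [-0.4, 0.3, 2.3]
gripper_width: -0.0001
```

>>> carry_out(commands=[0, 0, -0.03, 0, 1, 0, 0, 0, 0, 1])

```text
time_s: 11.0
tcp_pos: [0.435, -0.0751, 0.0808]
eef_rot: [-180.0, -0.0, -81.9]
contact_force: [-2.7, 1.5, 11.3]
gripper_width: 0.0004
```

>>> carry_out(commands=[0, 0, -0.015, 0, 1, 0, 0, 0, 0, 1])

```text
time_s: 11.2
tcp_pos: [0.4351, -0.0751, 0.0806]
eef_rot: [-180.0, -0.0, -81.9]
contact_force: [-4.7, 1.5, 16.4]
gripper_width: 0.0002
```

B does not give: 16 N with under 0.5 mm of travel at the leaf's middle, so it is seized. I back off and test C.

>>> carry_out(commands=[0, 0, 0.4, 0, 1, 0, 0, 0.3, 0, 1, 0, -0.6, 0, -0.6, 1, 0, -0.6, 0, -0.6, 1, 0, -0.6, 0, -0.6, 1, -0.05, -0.6, 0, -0.6, 1, 0, -0.6, 0, -0.6, 1, 0, 0, 0, 0, 1])

```text
time_s: 12.0
tcp_pos: [0.4325, -0.1969, 0.1073]
eef_rot: [180.0, -0.0, -94.1]
contact_force: [0.3, -0.1, 0.6]
gripper_width: 0.0006
```

>>> carry_out(commands=[0, 0, -0.15, 0, 1, 0, 0, -0.15, 0, 1, 0, 0, -0.1, 0, 1, 0, 0, 0, 0, 1])

```text
time_s: 12.4
tcp_pos: [0.4322, -0.1946, 0.0907]
eef_rot: [179.9, 0.0, -93.9]
contact_force: [-0.1, -0.5, 0.4]
gripper_width: 0.0005
```

>>> carry_out(commands=[0, 0, -0.05, 0, 1, 0, 0, 0, 0, 1])

```text
time_s: 12.6
tcp_pos: [0.4327, -0.1949, 0.0894]
eef_rot: [180.0, -0.0, -93.9]
contact_force: [-0.6, -0.2, -0.8]
gripper_width: 0.0005
```

>>> carry_out(commands=[0, 0, -0.05, 0, 1, 0, 0, 0, 0, 1])

```text
time_s: 12.8
tcp_pos: [0.4327, -0.1951, 0.0875]
eef_rot: [180.0, 0.0, -93.9]
contact_force: [-0.5, -0.2, 0.2]
gripper_width: 0.0007
```

>>> carry_out(commands=[0, 0, -0.04, 0, 1, 0, 0, 0, 0, 1])

```text
time_s: 13.0
tcp_pos: [0.4326, -0.1952, 0.0858]
eef_rot: [180.0, 0.0, -93.9]
contact_force: [0.4, -1.1, 0.4]
gripper_width: 0.0006
```

>>> carry_out(commands=[0, 0, -0.04, 0, 1, 0, 0, 0, 0, 1])

```text
time_s: 13.2
tcp_pos: [0.4326, -0.1951, 0.0842]
eef_rot: [180.0, 0.0, -93.9]
contact_force: [-0.4, -0.3, -0.4]
gripper_width: 0.0005
```

>>> carry_out(commands=[0, 0, -0.025, 0, 1, 0, 0, 0, 0, 1])

```text
time_s: 13.4
tcp_pos: [0.4328, -0.1952, 0.0833]
eef_rot: [-180.0, -0.0, -93.9]
contact_force: [0.4, -0.2, 1.2]
gripper_width: 0.0004
```

>>> carry_out(commands=[0, 0, -0.04, 0, 1, 0, 0, 0, 0, 1])

```text
time_s: 13.6
tcp_pos: [0.433, -0.1952, 0.0818]
eef_rot: [-180.0, -0.0, -93.9]
contact_force: [-0.2, -0.6, 2.3]
gripper_width: 0.0002
```

>>> carry_out(commands=[0, 0, -0.04, 0, 1, 0, 0, 0, 0, 1])

```text
time_s: 13.8
tcp_pos: [0.433, -0.1951, 0.0801]
eef_rot: [-180.0, 0.0, -93.9]
contact_force: [2.2, 0.3, 2.5]
gripper_width: 0.0001
```

>>> carry_out(commands=[0, 0, -0.025, 0, 1, 0, 0, 0, 0, 1])

```text
time_s: 14.0
tcp_pos: [0.4329, -0.1951, 0.0791]
eef_rot: [-180.0, -0.0, -93.9]
contact_force: [0.7, 0.4, 1.3]
gripper_width: 0.0005
```

C moves freely, so I fold it shut.

>>> carry_out(commands=[0, 0, -0.05, 0, 1, 0, 0, -0.05, 0, 1, 0, 0, -0.05, 0, 1, 0, 0, -0.05, 0, 1, 0, 0, -0.05, 0, 1, 0, 0, 0, 0, 1])

```text
time_s: 14.6
tcp_pos: [0.4325, -0.1951, 0.0688]
eef_rot: [180.0, 0.0, -93.9]
contact_force: [1.0, -0.0, 0.4]
gripper_width: 0.0005
```

>>> carry_out(commands=[0, 0, -0.05, 0, 1, 0, 0, -0.015, 0, 1, 0, 0, 0, 0, 1])

```text
time_s: 14.9
tcp_pos: [0.4325, -0.1951, 0.0664]
eef_rot: [180.0, -0.0, -93.9]
contact_force: [-1.5, 0.6, 0.1]
gripper_width: 0.0002
```

>>> carry_out(commands=[0, 0, -0.025, 0, 1, 0, 0, 0, 0, 1])

```text
time_s: 15.1
tcp_pos: [0.4325, -0.1952, 0.0662]
eef_rot: [180.0, -0.0, -93.9]
contact_force: [-2.1, 2.5, 11.9]
gripper_width: 0.0007
```

C is shut and hit its stop at 12 N. I lift, turn and open, then check alignment before grasping C.

>>> carry_out(commands=[0, 0, 0.5, 0, 0, 0, 0, 0.9, 0, -1, 0, 0, 0, 1, -1, 0, 0, 0, 1, -1, 0, 0, 0, 1, -1, 0, 0, 0, 1, -1, 0, 0, 0, 1, -1, 0, 0, 0, 1, -1])

```text
time_s: 15.9
tcp_pos: [0.4323, -0.1953, 0.1213]
eef_rot: [180.0, 0.0, -69.8]
contact_force: [0.0, 0.3, 0.7]
gripper_width: 0.0586
```

>>> carry_out(commands=[0, 0, 0, 1, -1, 0, 0, 0, 1, -1, 0, 0, 0, 1, -1, 0, 0, 0, 1, -1, 0, 0, 0, 1, -1, 0, 0, 0, 1, -1, 0, 0, 0, 1, -1, 0, 0, 0, 1, -1])

```text
time_s: 16.7
tcp_pos: [0.4323, -0.1953, 0.1213]
eef_rot: [180.0, 0.0, -37.8]
contact_force: [0.3, 0.2, -1.0]
gripper_width: 0.0879
```

>>> carry_out(commands=[0, 0, 0, 1, -1, 0, 0, 0, 1, -1, 0, 0, 0, 1, -1, 0, 0, 0, 1, -1, 0, 0, 0, 1, -1, 0, 0, 0, 1, -1, 0, 0, 0, 1, -1, 0, 0, 0, 1, -1])

```text
time_s: 17.5
tcp_pos: [0.4323, -0.1953, 0.1213]
eef_rot: [180.0, 0.0, -5.8]
contact_force: [-0.6, -0.2, -0.0]
gripper_width: 0.0874
```

>>> carry_out(commands=[0, 0, 0, 0.4, -1, 0, 0, 0, 0, -1])

```text
time_s: 17.7
tcp_pos: [0.4325, -0.1952, 0.1214]
eef_rot: [180.0, 0.0, -4.4]
contact_force: [0.0, -0.5, 0.3]
gripper_width: 0.0872
```

Run:
```python
from h import *
import pickle
s,w=snap('wrist'); st,t=snap('top'); pickle.dump((s,w,t),open('w5.pkl','wb')); print(s['tcp_pos'],s['eef_rot'],s['gripper_width'])
cv2.imwrite('pics/w5.png',np.hstack([w['frame'],t['frame'][100:292,205:333].repeat(2,0).repeat(2,1)])[...,::-1])
```

```text
[ 0.43246613 -0.19521961  0.1214094 ] [ 1.79997233e+02  2.30151212e-02 -4.35680106e+00] 0.0872435703002845
```

View pics/w5.png

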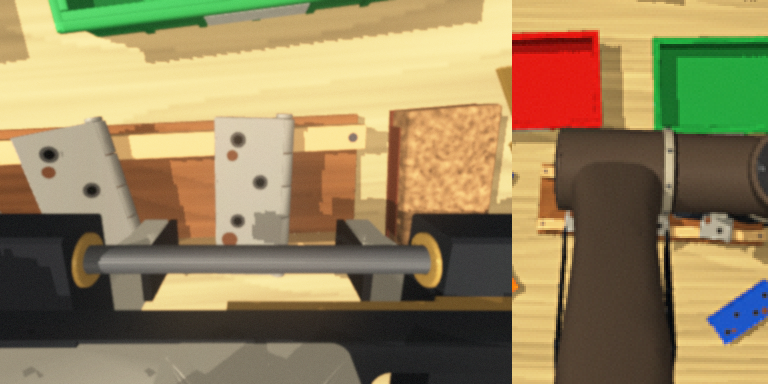

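C lies shut, centred between the open fingers (columns 215–291) and aligned. I descend and grasp.

>>> carry_out(commands=[0, 0, -0.5, 0, -1, 0, 0, -0.5, 0, -1, 0, 0, -0.4, 0, -1, 0, 0, -0.3, 0, -1, 0, 0, -0.125, 0, -1, 0, 0, 0, 0, -1])

```text
time_s: 18.4
tcp_pos: [0.4323, -0.1952, 0.0481]
eef_rot: [180.0, 0.1, -4.4]
contact_force: [0.0, -0.0, 0.1]
gripper_width: 0.0875
```

>>> carry_out(commands=[0, 0, 0, 0, 0, 0, 0, 0, 0, 0, 0, 0, 0, 0, 0, 0, 0, 0, 0, 0, 0, 0, 0, 0, 0], grip_force=30)

```text
time_s: 18.9
tcp_pos: [0.433, -0.1949, 0.0489]
eef_rot: [-180.0, -0.0, -4.3]
contact_force: [-1.0, 3.8, 4.1]
gripper_width: 0.0553
```

Gripped at 55 mm. Before carrying I locate the sander's handle, which is near the green tray, using both views.

Run:
```python
from h import *
import pickle
s,c,d,_=pickle.load(open('s1.pkl','rb'))
a=c['frame'][115:180,335:415]; b=d['frame'][225:300,335:405]
cv2.imwrite('pics/sand.png',np.hstack([cv2.resize(a,None,fx=5,fy=5)[:325],cv2.resize(b,None,fx=5,fy=5)[:325]])[...,::-1])
for name,cam in(('top',c),('side',d)):
    f=cam['frame'].astype(int)
    g=(f[...,1]>f[...,0]+50)&(f[...,1]>f[...,2]+40)
    rd=(f[...,0]>f[...,1]+90)&(f[...,0]>f[...,2]+90)&(f[...,1]<60)
    for m in(g,rd): print(name,cv2.approxPolyDP(blob(m)[0],5,True).reshape(-1,2).tolist())
```

```text
top [[345, 118], [275, 119], [276, 165], [347, 165]]
top [[247, 116], [177, 118], [177, 164], [248, 163]]
side [[336, 193], [294, 202], [325, 256], [373, 236]]
side [[299, 149], [264, 156], [288, 195], [321, 187], [326, 178]]
```

View pics/sand.png

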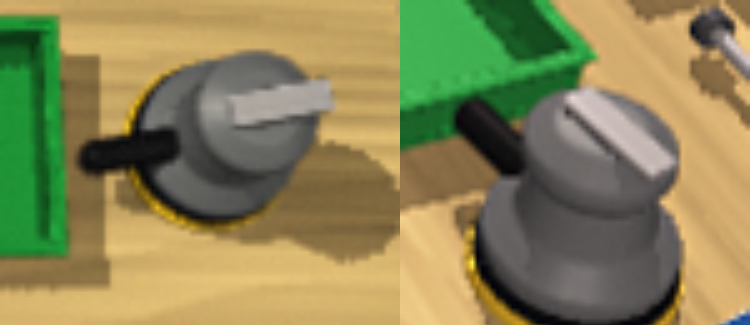

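Run:
```python
from h import *
import pickle
s,c,d,_=pickle.load(open('s1.pkl','rb'))
for p,q in(([351.5,146],[348,247]),([374,139],[360,251])):
    o1,a=rays([p],c);o2,b=rays([q],d);a=a[0];b=b[0]
    t=np.linalg.lstsq(np.c_[a,-b],o2-o1,rcond=None)[0]
    print((o1+a*t[0]).round(3),(o2+b*t[1]).round(3))
# tray rim corners (z=.045) and near bottom (z=0)
print(plane([[345,118],[275,119],[247,116],[177,118]],.045,c).round(3).tolist(), plane([[276,165],[347,165],[177,164],[248,163]],0,c).round(3).tolist())
```

```text
[ 0.635 -0.343  0.044] [ 0.636 -0.344  0.045]
[ 0.651 -0.409  0.09 ] [ 0.637 -0.404  0.085]
[[0.736, -0.321, 0.045], [0.725, -0.071, 0.045], [0.733, 0.028, 0.045], [0.719, 0.276, 0.045]] [[0.568, -0.081, 0.0], [0.575, -0.339, 0.0], [0.562, 0.276, 0.0], [0.572, 0.02, 0.0]]
```

The handle is at z≈0.045, below the gripper body, and the sander head starts at y≈−0.40. So the slot at tray offset y=−45 mm is clear. I carry C there.

>>> carry_out(commands=[0, 0, 0.1, 0, 0, 0, 0, 0.2, 0, 0, 0, 0, 0.4, 0, 0, 0, 0, 0.5, 0, 0, 0, 0, 0.5, 0, 0, 0, 0, 0.3, 0, 0, 0, 0, 0, 0, 0])

```text
time_s: 19.6
tcp_pos: [0.4335, -0.1953, 0.1305]
eef_rot: [180.0, -0.2, -4.3]
contact_force: [-0.1, 0.4, -4.3]
gripper_width: 0.0547
```

>>> carry_out(commands=[0.3, -0.1, 0, 0.2, 0, 0.7, -0.2, 0, 0.3, 0, 0.9, -0.2, 0, 0.3, 0, 0.9, -0.2, 0, 0.3, 0, 0.9, -0.2, 0, 0.3, 0, 0.9, -0.2, 0, 0.3, 0, 0.6, -0.15, 0, 0, 0, 0.275, -0.075, 0, 0, 0])

```text
time_s: 20.4
tcp_pos: [0.6534, -0.2488, 0.1257]
eef_rot: [-180.0, 0.1, 2.5]
contact_force: [0.2, -0.0, -5.1]
gripper_width: 0.0552
```

>>> carry_out(commands=[0, 0, 0, 0, 0, 0, 0, 0, 0, 0])

```text
time_s: 20.6
tcp_pos: [0.6506, -0.2481, 0.127]
eef_rot: [-180.0, 0.2, 2.5]
contact_force: [-0.5, -0.2, -3.5]
gripper_width: 0.0552
```

Run:
```python
from h import *
s,w=snap('wrist'); st,t=snap('side'); print(s['tcp_pos'],s['eef_rot'],s['gripper_width'],s['contact_force'])
cv2.imwrite('pics/w6.png',np.hstack([w['frame'][:250,:], cv2.resize(t['frame'][150:275,250:400],(300,250))])[...,::-1])
```

```text
[ 0.65057369 -0.24807415  0.12699234] [-1.79956809e+02  1.54164873e-01  2.45889177e+00] 0.05519773206469414 [-0.54045267 -0.23011842 -3.53035553]
```

View pics/w6.png

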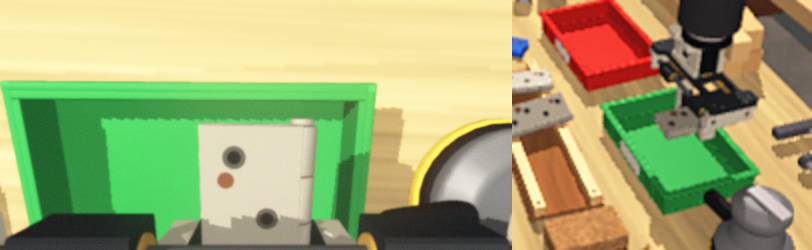

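C is held flat over the tray. I check the tray rim from this view (outer corners near (3,84) and (376,85)).

Run:
```python
from h import *
s,w=snap('wrist')
print(plane([[3,84],[376,85],[358,120]],.045,w,s).round(4).tolist())
print('hinge far end', plane([[199,126],[314,122]],s['tcp_pos'][2]-.008,w,s).round(4).tolist())
```

```text
[[0.7265, -0.0727, 0.045], [0.7369, -0.3254, 0.045], [0.7133, -0.3162, 0.045]]
hinge far end [[0.71, -0.2187, 0.1202], [0.7141, -0.2717, 0.1202]]
```

>>> carry_out(commands=[0, 0, -0.3, 0, 0, 0, 0, -0.5, 0, 0, 0, 0, -0.5, 0, 0, 0, 0, -0.5, 0, 0, 0, 0, -0.3, 0, 0, 0, 0, -0.15, 0, 0, 0, 0, -0.1, 0, 0, 0, 0, 0, 0, 0])

```text
time_s: 21.55
tcp_pos: [0.6518, -0.2482, 0.0346]
eef_rot: [180.0, -0.0, 2.5]
contact_force: [-0.1, 0.0, -3.7]
gripper_width: 0.0552
```

>>> carry_out(commands=[0, 0, -0.03, 0, 0, 0, 0, 0, 0, 0])

```text
time_s: 21.75
tcp_pos: [0.6521, -0.2482, 0.0341]
eef_rot: [180.0, -0.1, 2.5]
contact_force: [0.4, -0.7, -3.5]
gripper_width: 0.0552
```

>>> carry_out(commands=[0, 0, -0.05, 0, 0, 0, 0, 0, 0, 0, 0, 0, 0, 0, 0])

```text
time_s: 22.05
tcp_pos: [0.6517, -0.2482, 0.0314]
eef_rot: [180.0, -0.0, 2.5]
contact_force: [0.1, -0.4, -4.5]
gripper_width: 0.0553
```

>>> carry_out(commands=[0, 0, -0.03, 0, 0, 0, 0, 0, 0, 0, 0, 0, 0, 0, 0])

```text
time_s: 22.35
tcp_pos: [0.6517, -0.2482, 0.0301]
eef_rot: [180.0, 0.0, 2.5]
contact_force: [-0.1, 0.8, -4.8]
gripper_width: 0.0551
```

>>> carry_out(commands=[0, 0, 0, 0, -0.6, 0, 0, 0, 0, -0.6, 0, 0, 0, 0, -0.6, 0, 0, 0, 0, -0.6])

```text
time_s: 22.75
tcp_pos: [0.652, -0.2482, 0.0306]
eef_rot: [180.0, -0.0, 2.5]
contact_force: [0.4, -0.0, 0.2]
gripper_width: 0.0698
```

>>> carry_out(commands=[0, 0, 0.2, 0, -0.6, 0, 0, 0.6, 0, -0.6, 0, 0, 0.9, 0, -0.6, 0, 0, 0.9, 0, -0.6, 0, 0, 0, 0, -0.6])

```text
time_s: 23.25
tcp_pos: [0.655, -0.2491, 0.1414]
eef_rot: [179.8, -0.6, 2.5]
contact_force: [0.6, -0.4, 0.0]
gripper_width: 0.0699
```

Run:
```python
from h import *
s,w=snap('wrist'); print(s['tcp_pos'],s['gripper_width'],s['contact_force'])
cv2.imwrite('pics/w7.png',w['frame'][:260,:][...,::-1])
```

```text
[ 0.65499051 -0.24906022  0.14137468] 0.06991906982692533 [ 0.56903726 -0.37199407  0.03104813]
```

View pics/w7.png

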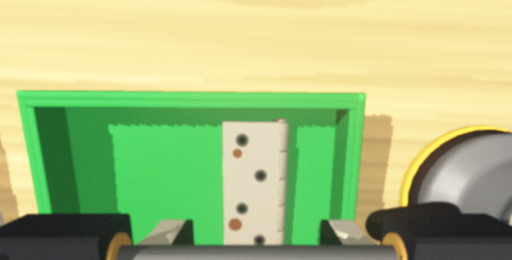

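C lies flat and shut in the green tray (columns 222–288). Next I go to A.

>>> carry_out(commands=[-0.7, 0.9, 0, -0.3, -1, -0.7, 0.9, 0, -0.3, -1, -0.7, 0.9, 0, -0.3, -1, -0.7, 0.9, 0, -0.3, -1, -0.7, 0.9, 0, -0.3, -1, -0.7, 0.9, 0, -0.3, -1, -0.7, 0.9, 0, -0.3, -1, -0.53, 0.9, 0, -0.3, -1])

```text
time_s: 24.1
tcp_pos: [0.4325, 0.0405, 0.134]
eef_rot: [180.0, 0.0, -7.2]
contact_force: [1.7, 1.2, 1.3]
gripper_width: 0.0879
```

>>> carry_out(commands=[0, 0, 0, 0, -1, 0, 0, 0, 0, -1])

```text
time_s: 24.3
tcp_pos: [0.4342, 0.0407, 0.1344]
eef_rot: [-180.0, -0.0, -6.9]
contact_force: [0.7, -0.5, -0.3]
gripper_width: 0.0877
```

Run:
```python
from h import *
s,w=snap('wrist'); print(s['tcp_pos'],s['eef_rot'],s['gripper_width'],s['contact_force'])
cv2.imwrite('pics/w8.png',w['frame'][:260,:][...,::-1])
f=w['frame'].astype(int); m=(np.ptp(f,axis=2)<28)&(f.mean(2)>120); m[235:]=0; m[:,:150]=0;m[:,370:]=0
k=blob(cv2.morphologyEx(m.astype(np.uint8),cv2.MORPH_OPEN,np.ones((7,7))),3)
for c in k: print(cv2.contourArea(c),cv2.boundingRect(c),cv2.approxPolyDP(c,4,True).reshape(-1,2).tolist(), plane(cv2.approxPolyDP(c,4,True).reshape(-1,2),.044,w,s)[:,:2].round(3).tolist())
```

```text
[0.43417535 0.04072959 0.13442067] [-1.79981899e+02 -2.66715552e-02 -6.93757227e+00] 0.08771388698084158 [ 0.71267954 -0.46064026 -0.34117018]
```

Run:
```python
from h import *
w=cv2.imread('pics/w8.png').astype(int)
for r in(140,190,205):
    print(r,[(c,w[r,c].tolist()[::-1]) for c in range(190,320,4)] if r==190 else '')
g=cv2.Sobel(cv2.GaussianBlur(w.astype(np.uint8),(3,3),0)[...,0],cv2.CV_32F,1,0)
for r in(140,165,190,205): 
    a=np.abs(g[r,180:330]); i=np.argsort(a)[::-1][:8]; print(r,sorted((int(x)+180,int(g[r,x+180])) for x in i))
```

```text
140 
190 [(190, [186, 121, 72]), (194, [188, 121, 70]), (198, [185, 117, 66]), (202, [192, 126, 75]), (206, [188, 118, 68]), (210, [191, 123, 72]), (214, [190, 121, 72]), (218, [193, 125, 76]), (222, [205, 189, 162]), (226, [205, 193, 166]), (230, [208, 195, 168]), (234, [206, 194, 168]), (238, [203, 189, 164]), (242, [208, 195, 171]), (246, [206, 192, 169]), (250, [207, 192, 169]), (254, [207, 196, 171]), (258, [203, 191, 168]), (262, [206, 192, 168]), (266, [205, 194, 170]), (270, [205, 192, 167]), (274, [204, 191, 166]), (278, [206, 194, 168]), (282, [199, 186, 162]), (286, [192, 180, 155]), (290, [147, 134, 114]), (294, [120, 77, 49]), (298, [124, 82, 53]), (302, [121, 78, 49]), (306, [121, 78, 48]), (310, [118, 73, 46]), (314, [117, 75, 44]), (318, [119, 77, 47])]
205 
140 [(237, -91), (238, -96), (239, -83), (245, 88), (246, 109), (247, 100), (293, -84), (294, -85)]
165 [(219, 141), (220, 223), (221, 196), (222, 94), (291, -106), (292, -135), (293, -143), (294, -104)]
190 [(219, 116), (220, 201), (221, 212), (222, 134), (289, -106), (290, -121), (291, -150), (292, -154)]
205 [(219, 91), (220, 178), (221, 213), (222, 155), (246, 96), (289, -93), (290, -116), (291, -117)]
```

A's edges sit at columns 220 and 291, centred and aligned with the gripper. I grasp it.

>>> carry_out(commands=[0, 0, -0.5, 0, -1, 0, 0, -0.5, 0, -1, 0, 0, -0.5, 0, -1, 0, 0, -0.4, 0, -1, 0, 0, -0.2, 0, -1, 0, 0, -0.06, 0, -1, 0, 0, 0, 0, -1])

```text
time_s: 25.05
tcp_pos: [0.4348, 0.0393, 0.0477]
eef_rot: [180.0, 0.0, -7.2]
contact_force: [0.6, 0.1, -0.2]
gripper_width: 0.0874
```

>>> carry_out(commands=[0, 0, 0, 0, 0, 0, 0, 0, 0, 0, 0, 0, 0, 0, 0, 0, 0, 0, 0, 0, 0, 0, 0, 0, 0])

```text
time_s: 25.55
tcp_pos: [0.4347, 0.0401, 0.048]
eef_rot: [-180.0, -0.0, -7.1]
contact_force: [-1.0, 0.2, 3.1]
gripper_width: 0.0554
```

>>> carry_out(commands=[0, 0, 0.1, 0, 0, 0, 0, 0.2, 0, 0, 0, 0, 0.5, 0, 0, 0, 0, 0.5, 0, 0, 0, 0, 0.5, 0, 0, 0, 0, 0.3, 0, 0, 0, 0, 0, 0, 0])

```text
time_s: 26.25
tcp_pos: [0.4352, 0.0402, 0.1336]
eef_rot: [-179.9, -0.2, -7.1]
contact_force: [0.2, -0.1, -5.1]
gripper_width: 0.0546
```

>>> carry_out(commands=[0.34, -0.29, 0, 0.3, 0, 0.7, -0.6, 0, 0.3, 0, 0.8, -0.7, 0, 0.3, 0, 0.8, -0.7, 0, 0.3, 0, 0.8, -0.7, 0, 0.3, 0, 0.8, -0.7, 0, 0.3, 0, 0.7, -0.7, 0, 0.3, 0, 0.4, -0.4, 0, 0.3, 0])

```text
time_s: 27.05
tcp_pos: [0.649, -0.154, 0.1296]
eef_rot: [180.0, 0.1, 2.4]
contact_force: [-0.7, 0.5, -4.9]
gripper_width: 0.0552
```

>>> carry_out(commands=[0, 0, 0, 0, 0, 0, 0, 0, 0, 0])

```text
time_s: 27.25
tcp_pos: [0.6469, -0.152, 0.1297]
eef_rot: [-180.0, 0.2, 2.4]
contact_force: [-0.8, -0.6, -4.1]
gripper_width: 0.055
```

>>> carry_out(commands=[0, 0, -0.3, 0, 0, 0, 0, -0.5, 0, 0, 0, 0, -0.5, 0, 0, 0, 0, -0.5, 0, 0, 0, 0, -0.4, 0, 0, 0, 0, -0.2, 0, 0, 0, 0, -0.1, 0, 0, 0, 0, 0, 0, 0])

```text
time_s: 28.05
tcp_pos: [0.6478, -0.1514, 0.0315]
eef_rot: [180.0, 0.0, 2.5]
contact_force: [-0.2, -1.2, -4.5]
gripper_width: 0.0554
```

>>> carry_out(commands=[0, 0, -0.05, 0, 0, 0, 0, 0, 0, 0, 0, 0, 0, 0, 0])

```text
time_s: 28.35
tcp_pos: [0.6484, -0.1518, 0.0304]
eef_rot: [180.0, -0.1, 2.5]
contact_force: [0.4, -0.7, -5.1]
gripper_width: 0.0552
```

>>> carry_out(commands=[0, 0, 0, 0, -0.6, 0, 0, 0, 0, -0.6, 0, 0, 0, 0, -0.6, 0, 0, 0, 0, -0.6, 0, 0, 0.2, 0, -0.6, 0, 0, 0.6, 0, -0.6, 0, 0, 0.9, 0, -0.6, 0, 0, 0.9, 0, -0.6])

```text
time_s: 29.15
tcp_pos: [0.6478, -0.1518, 0.1351]
eef_rot: [180.0, 0.0, 2.5]
contact_force: [1.3, 1.0, 0.5]
gripper_width: 0.0702
```

>>> carry_out(commands=[0, 0, 0, 0, -1, -0.7, 0.25, 0, 0.2, -1, -0.8, 0.3, 0, 0.2, -1, -0.8, 0.3, 0, 0.2, -1, -0.8, 0.3, 0, 0.2, -1, -0.8, 0.3, 0, 0.2, -1, -0.8, 0.3, 0, 0.2, -1, -0.6, 0.175, 0, 0.2, -1])

```text
time_s: 29.95
tcp_pos: [0.4342, -0.0744, 0.134]
eef_rot: [-180.0, -0.0, 8.1]
contact_force: [0.8, 0.0, 0.1]
gripper_width: 0.0876
```

>>> carry_out(commands=[0, 0, 0, 0, -1, 0, 0, 0, 0, -1])

```text
time_s: 30.15
tcp_pos: [0.4364, -0.0745, 0.1346]
eef_rot: [-180.0, -0.1, 8.1]
contact_force: [0.5, -0.6, 0.2]
gripper_width: 0.0873
```

Run:
```python
from h import *
s,c=snap('wrist'); print(s['tcp_pos'],s['eef_rot'],s['gripper_width'],s['contact_force'])
w=c['frame']; cv2.imwrite('pics/w9.png',w[...,::-1])
g=cv2.Sobel(cv2.GaussianBlur(w,(3,3),0)[...,2],cv2.CV_32F,1,0)
for r in(150,165,180,195,210): 
    a=np.abs(g[r,180:330]); i=np.argsort(a)[::-1][:9]; print(r,sorted((int(x)+180,int(g[r,x+180])) for x in i))
```

```text
[ 0.43643112 -0.07452095  0.13461084] [-1.79999548e+02 -1.16780635e-01  8.13144209e+00] 0.087307995198025 [ 0.5414798  -0.57467978  0.24254366]
150 [(218, 151), (219, 230), (220, 195), (221, 85), (286, -78), (287, -77), (300, 104), (301, 124), (302, 95)]
165 [(218, 89), (219, 192), (220, 239), (221, 175), (288, -84), (289, -106), (290, -129), (291, -130), (292, -88)]
180 [(219, 159), (220, 237), (221, 199), (261, -137), (262, -165), (263, -155), (273, 149), (274, 170), (275, 142)]
195 [(219, 100), (220, 188), (221, 216), (222, 158), (287, -92), (288, -115), (289, -146), (290, -140), (291, -85)]
210 [(220, 140), (221, 221), (222, 195), (223, 99), (286, -78), (287, -93), (288, -111), (289, -126), (290, -107)]
```

View pics/w9.png

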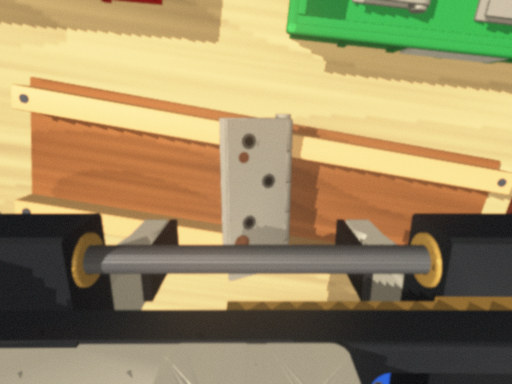

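B is centred (columns 220–290) and aligned, still partly open. I grasp it by the barrel and the lower leaf edge.

>>> carry_out(commands=[0, 0, -0.5, 0, -1, 0, 0, -0.5, 0, -1, 0, 0, -0.5, 0, -1, 0, 0, -0.4, 0, -1, 0, 0, -0.2, 0, -1, 0, 0, -0.06, 0, -1, 0, 0, 0, 0, -1])

```text
time_s: 30.9
tcp_pos: [0.4365, -0.0748, 0.0473]
eef_rot: [180.0, 0.0, 8.1]
contact_force: [0.0, -1.3, -0.1]
gripper_width: 0.0877
```

>>> carry_out(commands=[0, 0, 0, 0, 0, 0, 0, 0, 0, 0, 0, 0, 0, 0, 0, 0, 0, 0, 0, 0, 0, 0, 0, 0, 0])

```text
time_s: 31.4
tcp_pos: [0.4363, -0.0746, 0.0477]
eef_rot: [-180.0, -0.0, 8.1]
contact_force: [1.2, 0.2, 2.2]
gripper_width: 0.0552
```

>>> carry_out(commands=[0, 0, 0.1, 0, 0, 0, 0, 0.2, 0, 0, 0, 0, 0.5, 0, 0, 0, 0, 0.5, 0, 0, 0, 0, 0.5, 0, 0, 0, 0, 0.3, 0, 0, 0, 0, 0, 0, 0])

```text
time_s: 32.1
tcp_pos: [0.4369, -0.0746, 0.1332]
eef_rot: [-180.0, -0.2, 8.1]
contact_force: [0.1, -0.3, -4.2]
gripper_width: 0.0548
```

>>> carry_out(commands=[0.34, 0.34, 0, -0.15, 0, 0.7, 0.75, 0, -0.15, 0, 0.8, 0.85, 0, -0.15, 0, 0.8, 0.85, 0, -0.15, 0, 0.8, 0.85, 0, -0.15, 0, 0.8, 0.85, 0, -0.15, 0, 0.7, 0.7, 0, -0.15, 0, 0.3, 0.4, 0, -0.15, 0])

```text
time_s: 32.9
tcp_pos: [0.6472, 0.151, 0.1293]
eef_rot: [180.0, 0.1, 3.3]
contact_force: [-0.5, -1.4, -5.4]
gripper_width: 0.0547
```

>>> carry_out(commands=[0, 0, 0, 0, 0, 0, 0, 0, 0, 0])

```text
time_s: 33.1
tcp_pos: [0.6446, 0.1487, 0.1294]
eef_rot: [179.9, 0.2, 3.3]
contact_force: [0.6, -0.1, -5.3]
gripper_width: 0.0552
```

Run:
```python
from h import *
s,c=snap('wrist'); print(s['tcp_pos'],s['eef_rot'],s['gripper_width'],s['contact_force'])
f=c['frame'].astype(int); R,G,B=f[...,0],f[...,1],f[...,2]
m=(R>G+90)&(R>B+90)&(G<110); m[200:]=0
a=cv2.approxPolyDP(blob(m)[0],6,True).reshape(-1,2); print(a.tolist(),plane(a,.045,c,s)[:,:2].round(3).tolist())
```

```text
[0.64458981 0.14871275 0.1293733 ] [179.93811599   0.18991445   3.29548074] 0.05521589840111629 [ 0.63412491 -0.14970342 -5.26097985]
[[444, 81], [74, 82], [91, 198], [202, 199], [201, 122], [311, 117], [312, 199], [427, 199]] [[0.737, 0.026], [0.722, 0.278], [0.64, 0.273], [0.643, 0.19], [0.7, 0.191], [0.708, 0.114], [0.648, 0.107], [0.653, 0.021]]
```

The red tray's rim gives centre ≈(0.648, 0.148), so B is well inside. I lower it.

>>> carry_out(commands=[0.05, 0, -0.3, 0, 0, 0, 0, -0.5, 0, 0, 0, 0, -0.5, 0, 0, 0, 0, -0.5, 0, 0, 0, 0, -0.4, 0, 0, 0, 0, -0.2, 0, 0, 0, 0, -0.1, 0, 0, 0, 0, 0, 0, 0])

```text
time_s: 33.95
tcp_pos: [0.6476, 0.1485, 0.0311]
eef_rot: [180.0, 0.0, 3.3]
contact_force: [-0.9, -0.2, -4.2]
gripper_width: 0.0547
```

>>> carry_out(commands=[0, 0, -0.05, 0, 0, 0, 0, 0, 0, 0, 0, 0, 0, 0, 0])

```text
time_s: 34.25
tcp_pos: [0.648, 0.149, 0.03]
eef_rot: [-180.0, -0.1, 3.3]
contact_force: [0.0, 0.9, -5.3]
gripper_width: 0.0547
```

Release, lift straight up, then back away for a last look.

>>> carry_out(commands=[0, 0, 0, 0, -0.6, 0, 0, 0, 0, -0.6, 0, 0, 0, 0, -0.6, 0, 0, 0, 0, -0.6, 0, 0, 0.2, 0, -0.6, 0, 0, 0.6, 0, -0.6, 0, 0, 0.9, 0, -0.6, 0, 0, 0.9, 0, -0.6])

```text
time_s: 35.05
tcp_pos: [0.6475, 0.1487, 0.1348]
eef_rot: [180.0, 0.0, 3.3]
contact_force: [0.7, -0.3, -0.4]
gripper_width: 0.0701
```

>>> carry_out(commands=[0, 0, 0.9, 0, -0.6, 0, 0, 0.9, 0, -0.6, -0.5, 0.9, 0.9, 0, -0.6, -0.6, 0.9, 0, 0, -0.6, -0.6, 0.9, 0, 0, -0.6, -0.6, 0.9, 0, 0, -0.6, -0.6, 0.9, 0, 0, -0.6, -0.6, 0.9, 0, 0, -0.6])

```text
time_s: 35.85
tcp_pos: [0.5082, 0.363, 0.2393]
eef_rot: [-180.0, -0.0, 3.3]
contact_force: [0.7, 0.5, -0.1]
gripper_width: 0.0699
```

>>> carry_out(commands=[-0.6, 0.9, 0, 0, -0.6, -0.5, 0.9, 0, 0, -0.6, -0.5, 0.9, 0, 0, -0.6, -0.5, 0.9, 0, 0, -0.6, 0, 0, 0, 0, -0.6, 0, 0, 0, 0, -0.6])

```text
time_s: 36.45
tcp_pos: [0.4246, 0.5065, 0.2385]
eef_rot: [180.0, -0.0, 3.4]
contact_force: [-0.2, -0.8, -0.2]
gripper_width: 0.0698
```

Run:
```python
from h import *
s,c=snap('top'); _,d=snap('side'); print(s['tcp_pos'],s['time_s'])
a=cv2.resize(c['frame'][100:240,90:430],(800,330)); b=cv2.resize(d['frame'][135:255,250:410],(360,270),interpolation=cv2.INTER_CUBIC)
o=np.zeros((600,800,3),np.uint8); o[:330]=a; o[330:,:360]=b; o[330:,400:760]=cv2.resize(d['frame'][:],(360,270)); cv2.imwrite('pics/fin.png',o[...,::-1])
```

```text
[0.42463305 0.50646103 0.2385205 ] 36.45
```

View pics/fin.png

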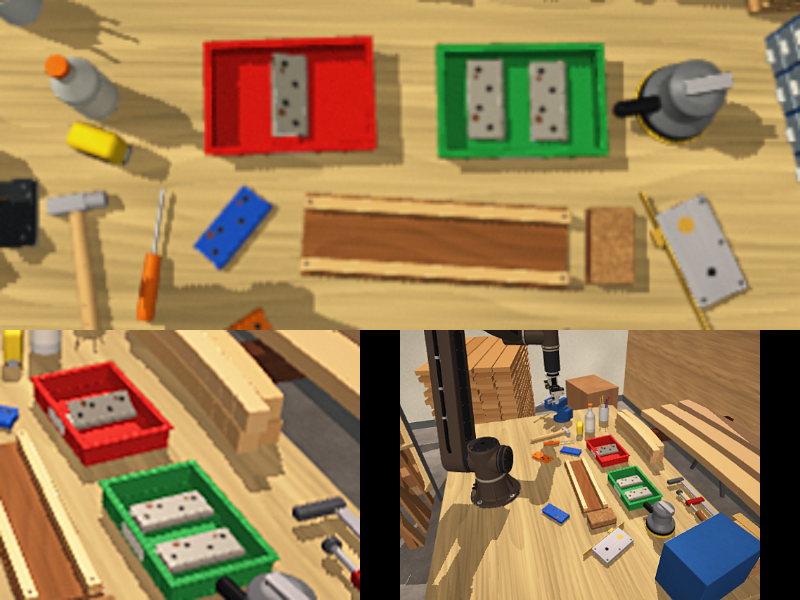

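The last view shows A and C shut in the green tray and B, still tilted open, in the red tray. The bystanders have not moved and the arm is clear.

```bash
python3 -c "
from h import *
print(r.close_job())"
```

```text
the job is handed in; nothing more can be done
None
```

All three hinges are tested and placed, and the job was handed in at about 36.5 s.

- **hinge_a and hinge_c:** both folded at about 2–3 N down to the hard stop. They now lie flat and shut in the green tray.
- **hinge_b:** it did not give at about 16 N, so it is seized. It lies in the red tray, lower leaf down, with its leaf still raised.

**Last checks:** in the final top and side pictures all three hinges lie flat inside the right trays. I judged the leaf angles by eye and did not measure them. The battens are empty and the bystanders and look-alikes appear unmoved. The arm is clear with about zero contact force.

**What went over:** seating hinge_a on its shut stop peaked at 28 N, briefly above the 25 N advised for stuck hinges but well under the 80 N limit. I used finer steps after that. Each hinge was released an estimated 4–5 mm above the tray floor, because the fingertips reach the floor first.

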